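Slide the lid home and snap the clip on it

ROBOT

A 6-joint arm with a two-finger parallel gripper is mounted at the origin on the work surface. World frame = base frame: x ahead of the robot, y to its left, z up, the work surface at z = 0. Lengths are in mm, angles in degrees, forces in N, time in s.
With the tool pointing down it reaches from about 375 to 750 mm from the base axis. Payload 9 kg.
Tool frame: the origin (TCP) lies at the very end of the fingers, on their centre line; the grasp point (between the pads) lies 19 mm behind it; z points along the fingers, y is the direction in which the jaws open and shut (so a half turn about z gives the same grasp; the last joint's range is limited). The gripper opens to 85 mm and grips with 20 to 120 N. Pads are 22 mm wide; open, the fingers measure 114 mm over their backs; the gripper's body (76 mm by 85 mm) begins 54 mm behind the grasp point. The pads swing forward as they close: fully open they stand 13 mm farther back than shut.
Start: joints at [-86.843, 5.964, 5.575, 89.605, 0, 77.527], TCP at [161.666, -577.841, 231.331] pointing down, gripper open.
Joint ranges: [-171.21, 171.21], [-48.23, 106.86], [-62.78, 66.21], [-105.2, 120.99], [-86.42, 89.51], [-180, 180]. Speed limits (degrees/s): [127.2, 127.2, 147.25, 180, 180, 180].

INTERFACE

Orientations are given as a 3x3 rotation matrix whose columns are the frame's x, y, z axes.
In Python, from rig import robot gives the robot as it stands. The module is installed in compiled form; this text tells all that it offers.
- The arm moves only by the tool carry_out, never from a script. Its argument "targets" is a list of rows, each an object with "rot": the turn, a rotation vector about the tool's x, y, z in degrees, a list of three; "linear": the shift along the tool's x, y, z in mm, a list of three; "grip": the closure, from -1 (fully open) to 1 (shut). A call has 1 to 20 rows; each row shifts and turns the pose as measured when the row begins, along the tool's axes as they then stand; what a row does not reach is not made up. A row lasts 1/12 s, in which the tool goes at most 41.7 mm and 7.16 degrees, less where a joint would pass 70% of its speed; a pose out of reach is approached as far as the arm can. A call with a gripper value outside its range is refused whole. The fingers move at their own pace and stop on an object; the grip force is fixed at half the most. Time passes only in rows, so rows that do not move let the fingers close. It gives the time, the measured TCP pose, the force and the opening at its end, in the units of the state.
- robot.get_obs(): the state, without advancing time (a new reading comes with each control period).
- robot.get_image(name): name is "scene" or "top" or "wrist"; returns a dict with "frame" (400x640x3 uint8, red, green, blue), "intrinsics" (3x3 intrinsics, pixels), "distortion" ([k1, k2, p1, p2, k3] as OpenCV has them; the pictures are not rectified), "R" (3x3) and "t" (3): a world point X has camera coordinates R X + t. Camera axes: x right, y down, z forward; pixel columns grow to the right and rows downward; lengths in mm; the calibration is good to about 2 mm. A picture is of the moment at which its call begins. There is no depth.
- robot.hand_in(): hands the job in, once; it reports no verdict.
The state is a dict: "clock": time; "joint_pos": joint angles; "joint_velocities": joint speeds; "effort": joint torques, N m; "tool_pos": TCP position; "orientation": TCP orientation; "force": force on the tool from outside, world axes, zero at the start; "ft_torque": the same for the moment, N m; "width": finger opening in mm.
Only numpy, scipy, OpenCV 4.12 (cv2) and the standard library are available. Lean on these libraries where they do the work, as an engineer would, in place of code of your own. Each camera call takes 0.05 s, during which the arm holds its last target.

TASK

Secure the plastic lid that lies loose on the drainer. With the fingertips push it along the slats until it meets the stop under the open clip, then push the clip's lever over so that it snaps shut and pins the lid's edge. Only push: do not straddle the knob with the fingers or lift the lid off the slats, and leave the cups, mortar and pestle where they stand.

Things in the scene. Friction and masses are not known exactly. Their poses are not given: they have to be found in the camera images.
- drainer: grey plastic dish drainer, fixed, on the green plank (plank top 128 mm up). 168 mm wide (its x), 320 mm long (its y), z up; origin at the centre of its underside. Slats run along y, tops 65 mm above the origin, between side rails 12 mm higher (158 mm clear between them). Stop and clip stand at the +y end, the stop's face at y = 100 mm, its top at z = 77 mm
- lid_home (a point): where the knob's centre is when the lid touches the stop: x = 0, y = 25 mm, z = 83 mm in the drainer's frame; axes as the drainer's
- lid_knob (a point): centre of the knob of the white round plastic lid, which lies flat and loose on the slats (about 130 g). Lid 150 mm across, 6 mm thick; the knob is an upright cylinder in its middle, 28 mm across, 24 mm high; this point is half-way up the knob, 18 mm above the lid's underside. The lid has to go 55 to 100 mm in the drainer's +y direction
- clip_hinge (a point): middle of the hinge axis of the steel clip on the drainer's end: axis parallel to the drainer's x, at y = 115 mm, z = 97 mm in its frame. Nothing stands beyond the clip (farther +y) at the lever's height
- clip (a joint): lever angle, rad. 0 = open: lever leans 35 degrees away from the lid (to the drainer's +y), jaw raised. Grows as the lever is pushed over towards the lid (-y). Upright at 0.61; past that a spring snaps it shut at about 1.2, lever leaning 35 degrees over the lid, rubber foot on the lid's edge (1.26 with no lid below). Before 0.61 it springs back to 0. Needs 4 to 6 N
- handle_end (a point): outer end of the clip's lever, a flat steel bar with a black plastic grip, 75 mm long from the hinge axis, 28 mm wide (along the drainer's x), 9 mm thick. When open it is 43 mm beyond the hinge axis in y and 61 mm above it
- cup_a: white enamel mug, 80 mm across, 75 mm high, loose bystander; origin at the centre of its underside
- cup_b: white enamel mug, 74 mm across, 82 mm high, loose bystander; origin at the centre of its underside
- mortar: grey stone mortar bowl, 100 mm across, 70 mm high, loose bystander; origin at the centre of its underside
- pestle: small wooden pestle standing upright on its broad end, 38 mm across, 110 mm high, loose bystander; origin at the centre of its underside
There are look-alikes about, which are no part of the job. Of the things that look like the part that bears lid_knob, the middle-sized one is meant.

How it is judged:
By the outcome, as a careful person would: the job done as asked, in the order asked, and still so for the second after the job is handed in, with the robot touching nothing.
It also fails if it takes over 43 s, if anything falls off the work surface, if the arm or the gripper's body presses on something with over 40 N, if the wrist force passes 120 N, or if a joint passes its speed limit or range.

## Working session

There is one attempt and no reset: what is moved stays moved. The work goes in short steps, Python scripts to look and compute and a tool call to move; the robot and the scene stay as the last step left them, time stands still between calls to the robot, and variables do not carry over. Pictures are saved under pics/ and viewed, and the job is handed in when it is done.

Besides the shell and the picture viewer there is one more tool, called after "Request:" as name([rows], argument=value, ...), one row to a line, values as JSON. carry_out: Moves the arm, as the interface text tells. Its arguments: {"type":"object","properties":{"targets":{"type":"array","items":{"type":"object","properties":{"rot":{"type":"array","items":{"type":"number"}},"linear":{"type":"array","items":{"type":"number"}},"grip":{"type":"number"}}}}},"required":["targets"]}

```bash
mkdir -p pics
python3 - <<'E'
from rig import robot
import cv2,pickle
o=robot.get_obs(); print(o)
for n in ["scene","top","wrist"]:
    im=robot.get_image(n); pickle.dump(im,open(f"pics/{n}0.pkl","wb"))
    cv2.imwrite(f"pics/{n}0.png",im["frame"][:,:,::-1])
    print(n,im["intrinsics"],im["distortion"],im["R"],im["t"])
E
```

```text
{'clock': 0.0, 'joint_pos': array([-8.68435183e+01,  5.99958748e+00,  5.52584200e+00,  8.96039610e+01,
        1.68670595e-03,  7.75285158e+01]), 'joint_velocities': array([-0.13250143,  0.04068771,  0.06602672,  0.03632902,  0.0174891 ,
        0.01008671]), 'effort': array([-4.01667703e-04, -5.56930232e+01,  5.03648472e+01,  1.70271745e-02,
       -3.35388650e-04, -2.60343427e-07]), 'tool_pos': array([ 161.65128728, -577.46643795,  230.50072672]), 'orientation': array([[ 9.63031206e-01,  2.69389857e-01, -4.52845385e-05],
       [ 2.69389669e-01, -9.63030305e-01,  1.35579652e-03],
       [ 3.21627446e-04, -1.31787354e-03, -9.99999080e-01]]), 'force': array([-0.31081048,  0.52473242,  0.19079005]), 'ft_torque': array([ 0.01470556, -0.05716226,  0.04272695]), 'width': 85.30350674566974}
scene [[387.91882582   0.         317.13651646]
 [  0.         387.91882582 202.01520141]
 [  0.           0.           1.        ]] [-0.08622071  0.          0.          0.          0.        ] [[-0.39250861  0.91969449 -0.00995165]
 [ 0.63241682  0.26201592 -0.72896956]
 [-0.6678218  -0.29242042 -0.68447377]] [ 176.0397304  -158.28472015 1425.49469177]
top [[416.02378558   0.         317.39755887]
 [  0.         416.02378558 200.5103805 ]
 [  0.           0.           1.        ]] [-0.06730531  0.          0.          0.          0.        ] [[ 1.40223948e-02 -9.99894222e-01  3.86217146e-03]
 [-9.77967340e-01 -1.45192865e-02 -2.08252424e-01]
 [ 2.08286472e-01 -8.56879846e-04 -9.78067488e-01]] [  -6.8920752   512.24082489 1442.03387047]
wrist [[290.27994214   0.         314.99962315]
 [  0.         290.27994214 195.93934579]
 [  0.           0.           1.        ]] [-0.01599736  0.          0.          0.          0.        ] [[ 2.69927826e-01 -9.62880377e-01 -5.89676457e-04]
 [-9.16596805e-01 -2.57140470e-01  3.06152046e-01]
 [-2.94939427e-01 -8.20984606e-02 -9.51982446e-01]] [-599.97323203  -40.21972114  380.29602715]
```

View pics/scene0.png

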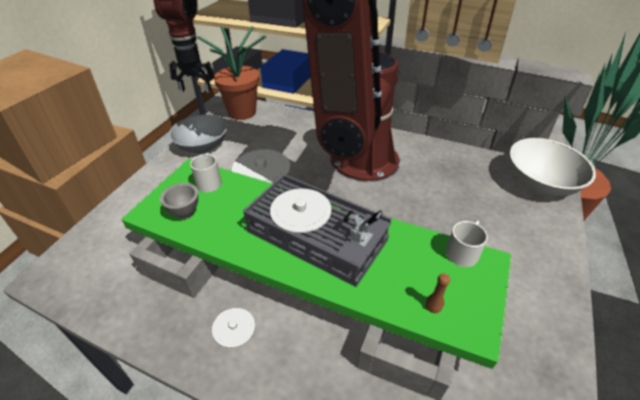

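View pics/top0.png

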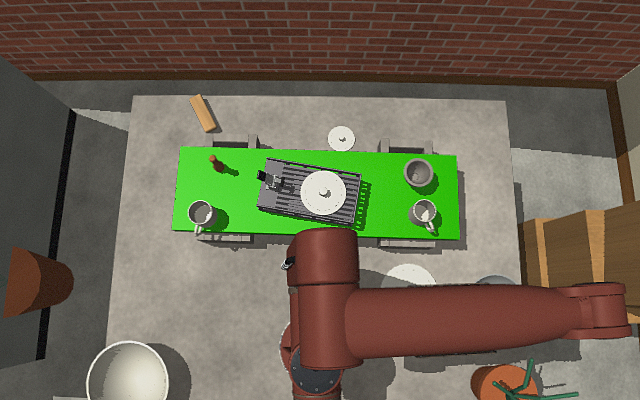

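View pics/wrist0.png

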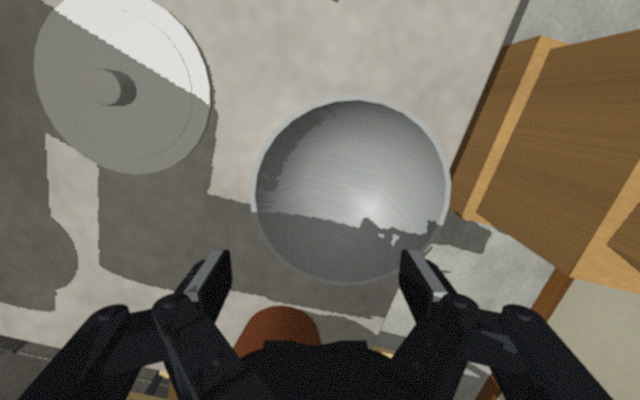

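Lid candidates: the lid on the drainer (scene 300,208; top 323,192), the small lid on the worktop (scene 233,326; top 341,138), and the large lid near the base (scene 262,168; top 410,285). The middle-sized one, on the drainer, fits the description. I'll check it in a close crop.

```bash
cat > h.py <<'E'
import numpy as np,cv2,pickle
def und(im,p): return cv2.undistortPoints(np.array(p,float).reshape(-1,1,2),im["intrinsics"],np.array(im["distortion"])).reshape(-1,2)
def ray(im,p):
    u=und(im,p); R=im["R"]; C=-R.T@im["t"]
    d=np.c_[u,np.ones(len(u))]@R; return C,d
def plane(im,p,z):
    C,d=ray(im,p); return C+d*((z-C[2])/d[:,2])[:,None]
def proj(im,X):
    return cv2.projectPoints(np.array(X,float).reshape(-1,1,3),cv2.Rodrigues(im["R"])[0],im["t"].reshape(3,1),im["intrinsics"],np.array(im["distortion"]))[0].reshape(-1,2)
def tri(a,pa,b,pb):
    A=[];B=[]
    for im,p in((a,pa),(b,pb)):
        C,d=ray(im,[p]); d=d[0]/np.linalg.norm(d[0]); P=np.eye(3)-np.outer(d,d); A.append(P);B.append(P@C)
    X=np.linalg.lstsq(np.vstack(A),np.hstack(B),rcond=None)[0]; return X
def load(n): return pickle.load(open(f"pics/{n}.pkl","rb"))
E
python3 - <<'E'
from h import *
t=load("top0");s=load("scene0")
cv2.imwrite("pics/ct.png",cv2.resize(t["frame"][145:240,245:380,::-1],None,fx=5.9,fy=5.9,interpolation=2))
cv2.imwrite("pics/cs.png",cv2.resize(s["frame"][170:290,235:400,::-1],None,fx=4.8,fy=4.8,interpolation=2))
for n,im,box in(("top",t,(295,165,352,218)),("scene",s,(265,186,335,232))):
    f=im["frame"].astype(int); m=((f.min(2)>150)&(f.max(2)-f.min(2)<40)).astype(np.uint8)
    x0,y0,x1,y1=box; mm=np.zeros_like(m); mm[y0:y1,x0:x1]=m[y0:y1,x0:x1]
    c=max(cv2.findContours(mm,0,1)[0],key=cv2.contourArea)
    P=plane(im,c.reshape(-1,2),128+65+6); cc,r=cv2.minEnclosingCircle(P[:,:2].astype(np.float32))
    print(n,"lid",cc,r, cv2.fitEllipse(P[:,:2].astype(np.float32)))
E
```

```text
top lid (510.1187438964844, -16.464630126953125) 74.83229064941406 ((509.7024841308594, -16.177555084228516), (145.1690216064453, 146.33920288085938), 5.123678684234619)
scene lid (511.88092041015625, -14.699406623840332) 77.7354965209961 ((512.2794799804688, -15.588363647460938), (148.1389617919922, 151.57774353027344), 146.91908264160156)
```

View pics/ct.png

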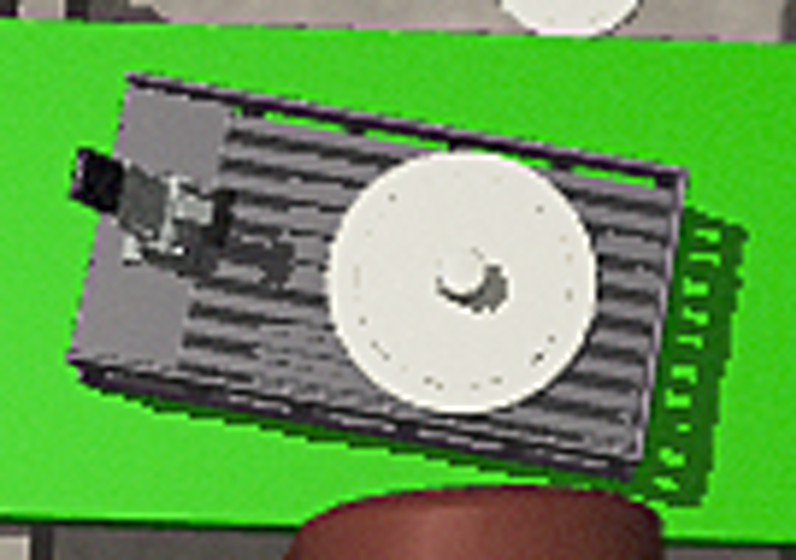

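View pics/cs.png

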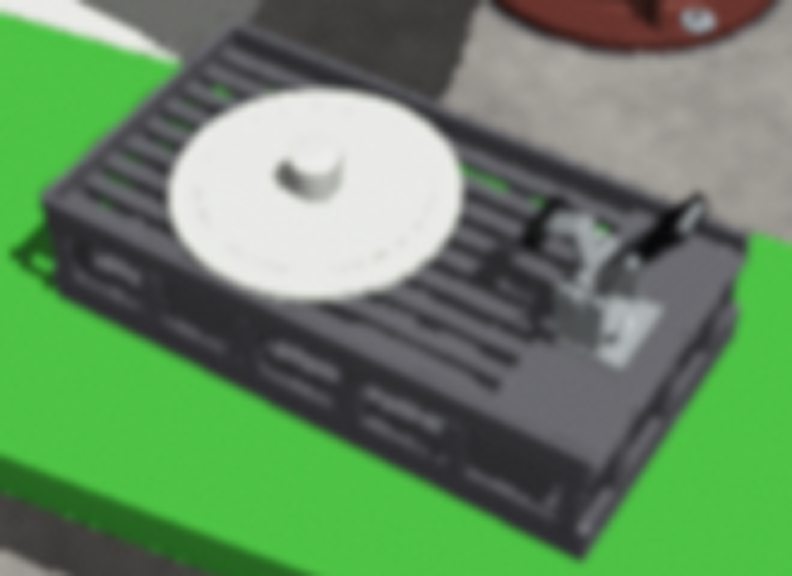

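The close crop confirms the 150 mm lid with its knob (top 323,192), on slats, with the open clip at the left end and the lever grip at top ≈(261,175). Next, the drainer pose from its rail-top corners.

Run:
```python
from h import *
t=load("top0");s=load("scene0")
ct=lambda p:[(p[0]+.5)/5.9-.5+245,(p[1]+.5)/5.9-.5+145]
cs=lambda p:[(p[0]+.5)/4.8-.5+235,(p[1]+.5)/4.8-.5+170]
T=plane(t,[ct(p) for p in [(130,76),(687,172),(634,468),(72,358)]],205)
S=plane(s,[cs(p) for p in [(585,470),(45,200),(238,30),(748,240)]],205)
print(T,S)
for P in (T[:,:2],S[:,:2]):
    c=P.mean(0); y=(P[0]+P[3]-P[1]-P[2]); L=np.linalg.norm(y)/2; y/=np.linalg.norm(y)
    w=np.linalg.norm(P[0]-P[3]),np.linalg.norm(P[1]-P[2])
    yaw=np.degrees(np.arctan2(-y[0],y[1])); print(c,y,L,w,yaw)
# knob top: z=128+65+30=223
print(plane(t,[ct((461,266))],223),plane(s,[cs((322,152))],223))
print("handle",tri(t,ct((88,180)),s,cs((698,212))))
```

```text
[[ 622.91161806  170.2990718   205.        ]
 [ 571.85584941 -140.94347076  205.        ]
 [ 405.4662897  -110.93220645  205.        ]
 [ 461.57927054  195.53145102  205.        ]] [[ 633.35065368  170.97953818  205.        ]
 [ 578.24149764 -135.48862018  205.        ]
 [ 419.84226341 -105.76311776  205.        ]
 [ 469.6261798   199.48091514  205.        ]]
[515.45325693  28.4887114 ] [0.17094107 0.98528125] 313.46694021728285 (np.float64(163.2935985136683), np.float64(169.07442610947487)) -9.842539457994064
[525.26514863  32.30217884] [0.16900784 0.98561471] 310.3201417784629 (np.float64(166.18673784575518), np.float64(161.1642730244118)) -9.730137674287551
[[511.98611516 -15.87815194 223.        ]] [[509.50174455 -12.09514693 223.        ]]
handle [539.97739187 183.00146423 283.24277442]
```

Request:
carry_out([
  {"linear":[0,0,-12],"rot":[0,0,-7.1],"grip":1},
  {"linear":[0,0,-12],"rot":[0,0,-7.1],"grip":1},
  {"linear":[0,0,-12],"rot":[0,0,-7.1],"grip":1},
  {"linear":[0,0,-12],"rot":[0,0,-7.1],"grip":1},
  {"linear":[0,0,-12],"rot":[0,0,-7.1],"grip":1},
  {"linear":[0,0,-12],"rot":[0,0,-7.1],"grip":1},
  {"linear":[0,0,-12],"rot":[0,0,-7.1],"grip":1},
  {"linear":[0,0,-12],"rot":[0,0,-7.1],"grip":1},
  {"linear":[0,0,-10],"rot":[0,0,-7.1],"grip":1},
  {"linear":[0,0,0],"rot":[0,0,-0.7],"grip":1},
])

```text
clock: 0.98
tool_pos: [161.6, -575.8, 336.5]
orientation: [[0.152, 0.988, -0.001], [0.988, -0.152, 0.01], [0.01, -0.002, -1.0]]
force: [-0.2, -0.1, 0.7]
width: 0.3
```

```bash
cat >> h.py <<'E'
def obs():
    from rig import robot
    o=robot.get_obs(); R=o["orientation"]
    print("t",o["clock"],"tcp",o["tool_pos"].round(1),"F",o["force"].round(1),"w",round(o["width"],1),"yaw",np.degrees(np.arctan2(R[1,0],R[0,0])).round(2),"q",o["joint_pos"].round(1))
    return o
def to(o,target):
    print("tool delta",(o["orientation"].T@(np.array(target,float)-o["tool_pos"])).round(1))
E
python3 - <<'E'
from h import *
o=obs(); to(o,[502.6,-60.5,320])
E
```

```text
t 0.9833 tcp [ 161.6 -575.8  336.5] F [-0.2 -0.1  0.7] w 0.3 yaw 81.23 q [-86.8   9.7  20.7 101.6   0.   11.9]
tool delta [561.1 258.5  21.5]
```

Request:
carry_out([
  {"linear":[36,16.5,1],"rot":[0,0,0.2],"grip":1},
  {"linear":[36,16.5,1],"rot":[0,0,0.2],"grip":1},
  {"linear":[36,16.5,1],"rot":[0,0,0.2],"grip":1},
  {"linear":[36,16.5,1],"rot":[0,0,0.2],"grip":1},
  {"linear":[36,16.5,1],"rot":[0,0,0.2],"grip":1},
  {"linear":[36,16.5,1],"rot":[0,0,0],"grip":1},
  {"linear":[36,16.5,1],"rot":[0,0,0],"grip":1},
  {"linear":[36,16.5,1],"rot":[0,0,0],"grip":1},
  {"linear":[36,16.5,1],"rot":[0,0,0],"grip":1},
  {"linear":[36,16.5,1],"rot":[0,0,0],"grip":1},
  {"linear":[36,16.5,1],"rot":[0,0,0],"grip":1},
  {"linear":[36,16.5,1],"rot":[0,0,0],"grip":1},
  {"linear":[36,16.5,1],"rot":[0,0,0],"grip":1},
  {"linear":[36,16.5,1],"rot":[0,0,0],"grip":1},
  {"linear":[20,10,0],"rot":[0,0,0],"grip":1},
  {"linear":[0,0,0],"rot":[0,0,0],"grip":1},
])

```text
clock: 2.32
tool_pos: [508.5, -84.8, 310.8]
orientation: [[0.236, 0.972, -0.006], [0.972, -0.236, 0.024], [0.022, -0.011, -1.0]]
force: [-0.3, -1.1, -0.7]
width: 0.3
```

Run:
```python
from h import *
from rig import robot
im=robot.get_image("wrist"); pickle.dump(im,open("pics/w1.pkl","wb")); cv2.imwrite("pics/w1.png",im["frame"][:,:,::-1])
o=obs(); to(o,[502.6,-60.5,206])
```

```text
t 2.3667 tcp [507.6 -85.9 310.7] F [-0.4  0.8 -0.5] w 0.1 yaw 76.35 q [-24.8  -6.    2.   98.9   1.1  78.8]
tool delta [ 21.2  -9.6 105.3]
```

View pics/w1.png

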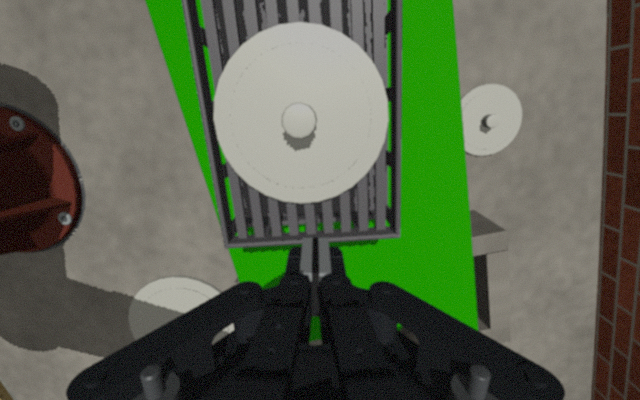

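The wrist view shows the lid (centre ≈301,113), its knob (299,120) and the drainer's near end corners (228,245), (400,237). I'll measure again from here; yaw drifted a few degrees, so I'll correct that too.

Run:
```python
from h import *
im=load("w1")
P=plane(im,[(227,246),(401,237),(185,0),(400,0)],205)[:,:2]; print("corners",P)
x=P[1]-P[0]; print("width",np.linalg.norm(x),"yaw",np.degrees(np.arctan2(x[1],x[0])))
for a,b in((0,2),(1,3)):
    d=P[b]-P[a]; print("rail yaw",np.degrees(np.arctan2(-d[0],d[1])))
f=im["frame"].astype(int); m=((f.min(2)>165)&(f.max(2)-f.min(2)<45)).astype(np.uint8); mm=m*0; mm[15:215,200:400]=m[15:215,200:400]
c=max(cv2.findContours(mm,0,1)[0],key=cv2.contourArea)
Q=plane(im,c.reshape(-1,2),199); print("lid",cv2.minEnclosingCircle(Q[:,:2].astype(np.float32)))
print("knobtop",plane(im,[(299,117)],223))
o=obs(); R=o["orientation"]; yaw=np.radians(80.2)
Rt=np.array([[np.cos(yaw),np.sin(yaw),0],[np.sin(yaw),-np.cos(yaw),0],[0,0,-1]])
print("rot",np.degrees(cv2.Rodrigues(R.T@Rt)[0].ravel()))
```

```text
corners [[ 413.87531704 -113.48621815]
 [ 576.66216268 -142.25659465]
 [ 447.85465665   89.78237599]
 [ 606.13369079   50.56179751]]
width 165.30968416370294 yaw -10.022754324874528
rail yaw -9.49008560975459
rail yaw -8.690176596163317
lid ((511.1376953125, -16.30476951599121), 73.9546127319336)
knobtop [[511.95886648 -14.27582665 223.        ]]
t 2.3667 tcp [507.6 -85.9 310.7] F [-0.4  0.8 -0.5] w 0.1 yaw 76.35 q [-24.8  -6.    2.   98.9   1.1  78.8]
rot [-0.65550346 -1.23697308 -3.84008478]
```

Request:
carry_out([
  {"linear":[0,0,0],"rot":[-0.65,-1.2,-3.8],"grip":1},
  {"linear":[0,0,0],"rot":[0,0,0],"grip":1},
  {"linear":[12,-4,15],"rot":[0,0,0],"grip":1},
  {"linear":[11,-4,20],"rot":[0,0,0],"grip":1},
  {"linear":[0,0,20],"rot":[0,0,0],"grip":1},
  {"linear":[0,0,0],"rot":[0,0,0],"grip":1},
  {"linear":[0,0,0],"rot":[0,0,0],"grip":1},
])

```text
clock: 2.95
tool_pos: [500.8, -65.5, 251.8]
orientation: [[0.194, 0.981, -0.003], [0.981, -0.194, 0.001], [0.001, -0.003, -1.0]]
force: [0.2, 0.2, 1.2]
width: 0.0
```

Run:
```python
from h import *
o=obs(); to(o,[503.5,-62,207]); R=o["orientation"]; yaw=np.radians(80.2)
Rt=np.array([[np.cos(yaw),np.sin(yaw),0],[np.sin(yaw),-np.cos(yaw),0],[0,0,-1]])
print("rot",np.degrees(cv2.Rodrigues(R.T@Rt)[0].ravel()))
```

```text
t 2.95 tcp [500.8 -65.5 251.8] F [0.2 0.2 1.2] w 0.0 yaw 78.79 q [-22.3 -10.1  -8.   92.3   0.   78.9]
tool delta [ 3.9  2.1 44.8]
rot [-0.16729022 -0.04158995 -1.41040538]
```

Request:
carry_out([
  {"linear":[2,1,14],"rot":[0,0,-1.4],"grip":1},
  {"linear":[2,1,14],"rot":[0,0,0],"grip":1},
  {"linear":[0,0,12],"rot":[0,0,0],"grip":1},
  {"linear":[0,0,4],"rot":[0,0,0],"grip":1},
  {"linear":[0,0,0],"rot":[0,0,0],"grip":1},
])

```text
clock: 3.37
tool_pos: [503.8, -65.3, 208.7]
orientation: [[0.181, 0.983, -0.0], [0.983, -0.181, 0.0], [0.0, -0.0, -1.0]]
force: [0.8, 0.4, 0.3]
width: 0.1
```

Run:
```python
from h import *
from rig import robot
im=robot.get_image("wrist"); pickle.dump(im,open("pics/w2.pkl","wb")); cv2.imwrite("pics/w2.png",im["frame"][:,:,::-1])
o=obs(); to(o,[503.5,-62,207])
```

```text
t 3.4167 tcp [503.9 -65.3 209. ] F [ 0.2 -0.1  0.9] w -0.4 yaw 79.56 q [-22.2 -10.4 -12.7  87.7   0.   78.3]
tool delta [ 3.2 -1.   2. ]
```

View pics/w2.png

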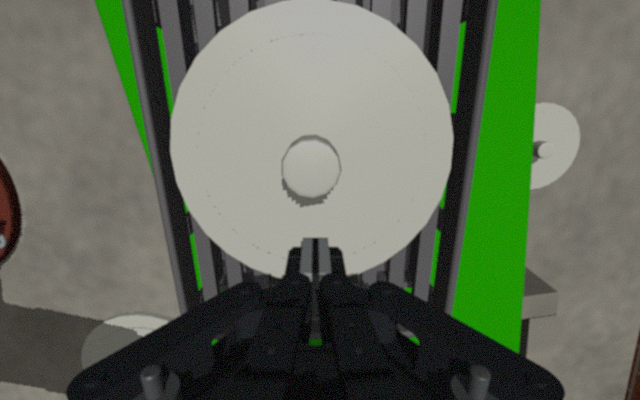

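Fingertips at (315,238), knob at (310,167): lined up, tip about 2 mm to the right. I'll shift slightly and push.

Request:
carry_out([
  {"linear":[4,-1,1],"rot":[0,0,-0.5],"grip":1},
  {"linear":[6,-1,0.5],"rot":[0,0,0],"grip":1},
  {"linear":[6,0,0],"rot":[0,0,0],"grip":1},
  {"linear":[6,0,0],"rot":[0,0,0],"grip":1},
  {"linear":[6,0,0],"rot":[0,0,0],"grip":1},
  {"linear":[6,0,0],"rot":[0,0,0],"grip":1},
  {"linear":[6,0,0],"rot":[0,0,0],"grip":1},
  {"linear":[6,0,0],"rot":[0,0,0],"grip":1},
  {"linear":[6,0,0],"rot":[0,0,0],"grip":1},
  {"linear":[6,0,0],"rot":[0,0,0],"grip":1},
])

```text
clock: 4.25
tool_pos: [513.7, -2.6, 210.3]
orientation: [[0.173, 0.985, 0.003], [0.985, -0.173, -0.002], [-0.001, 0.004, -1.0]]
force: [-0.2, 0.2, -0.8]
width: -0.2
```

Run:
```python
from h import *
from rig import robot
im=robot.get_image("wrist"); pickle.dump(im,open("pics/w3.pkl","wb")); cv2.imwrite("pics/w3.png",im["frame"][:,:,::-1])
o=obs();
```

```text
t 4.3 tcp [513.7  -1.6 210.3] F [0.3 1.8 0.6] w 0.1 yaw 80.08 q [-14.8  -9.6 -11.9  87.5  -0.   85.1]
```

View pics/w3.png

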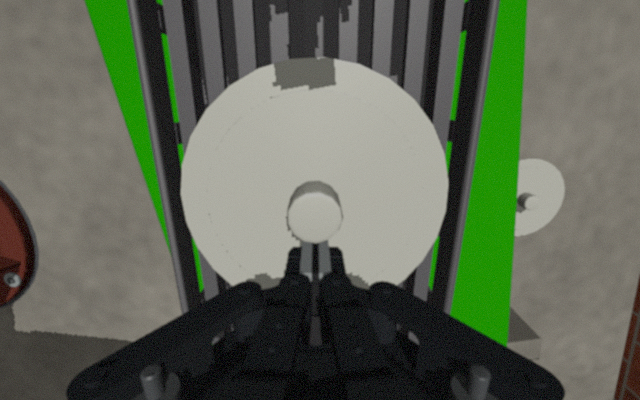

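The knob (314,217) is centred on the fingertips (315,245) and moving with them. I'll keep going, slower near the stop.

Run:
```python
from h import *
print(plane(load("w3"),[(314,217)],223), plane(load("w2"),[(311,164)],223))
```

```text
[[517.78317371  22.3444413  223.        ]] [[511.67809134 -14.24337214 223.        ]]
```

Request:
carry_out([
  {"linear":[5,0,0.5],"rot":[0,0,0],"grip":1},
  {"linear":[5,0,0],"rot":[0,0,0],"grip":1},
  {"linear":[4,0,0],"rot":[0,0,0],"grip":1},
  {"linear":[3,0,0],"rot":[0,0,0],"grip":1},
  {"linear":[3,0,0],"rot":[0,0,0],"grip":1},
])

```text
clock: 4.72
tool_pos: [517.7, 19.7, 210.0]
orientation: [[0.172, 0.985, 0.004], [0.985, -0.172, -0.002], [-0.001, 0.004, -1.0]]
force: [-0.4, -0.9, -0.4]
width: -0.0
```

Request:
carry_out([
  {"linear":[3,0,0],"rot":[0,0,0],"grip":1},
  {"linear":[2.5,0,0],"rot":[0,0,0],"grip":1},
  {"linear":[2.5,0,0],"rot":[0,0,0],"grip":1},
])

```text
clock: 4.97
tool_pos: [519.2, 28.3, 209.9]
orientation: [[0.173, 0.985, 0.004], [0.985, -0.173, -0.002], [-0.001, 0.004, -1.0]]
force: [0.4, -2.2, 0.1]
width: 0.1
```

Request:
carry_out([
  {"linear":[2.5,0,0],"rot":[0,0,0],"grip":1},
  {"linear":[2.5,0,0],"rot":[0,0,0],"grip":1},
])

```text
clock: 5.13
tool_pos: [520.0, 29.7, 210.5]
orientation: [[0.175, 0.985, 0.003], [0.985, -0.175, -0.011], [-0.011, 0.005, -1.0]]
force: [-4.2, -20.8, 2.9]
width: -0.0
```

Request:
carry_out([
  {"linear":[2.5,0,0],"rot":[0,0,0],"grip":1},
])

```text
clock: 5.22
tool_pos: [520.5, 29.6, 211.0]
orientation: [[0.177, 0.984, 0.003], [0.984, -0.177, -0.018], [-0.017, 0.006, -1.0]]
force: [-2.8, -15.8, 2.6]
width: 0.4
```

The force rose to about 20 N at TCP y≈29.6, so the lid is at the stop. Backing off and checking.

Request:
carry_out([
  {"linear":[-4,0,0],"rot":[0,0,0],"grip":1},
  {"linear":[-8,0,0],"rot":[0.3,-0.9,0],"grip":1},
  {"linear":[-8,0,0],"rot":[0,0,0],"grip":1},
  {"linear":[0,0,-20],"rot":[0,0,0],"grip":1},
  {"linear":[0,0,-35],"rot":[0,0,0],"grip":1},
  {"linear":[0,0,-35],"rot":[0,0,0],"grip":1},
  {"linear":[0,0,-35],"rot":[0,0,0],"grip":1},
  {"linear":[0,0,-15],"rot":[0,0,0],"grip":1},
  {"linear":[0,0,0],"rot":[0,0,0],"grip":1},
])

```text
clock: 5.97
tool_pos: [515.2, 11.9, 353.9]
orientation: [[0.177, 0.984, -0.013], [0.984, -0.178, -0.03], [-0.032, -0.008, -0.999]]
force: [0.5, -0.0, -0.2]
width: 0.1
```

Run:
```python
from h import *
from rig import robot
for n in ("wrist","scene"):
    im=robot.get_image(n); pickle.dump(im,open(f"pics/{n}4.pkl","wb")); f=im["frame"][:,:,::-1]
    if n=="scene": f=cv2.resize(f[150:290,225:405],None,fx=4,fy=4,interpolation=2)
    cv2.imwrite(f"pics/{n}4.png",f)
o=obs()
```

```text
t 6.0667 tcp [514.8  12.  350.9] F [ 0.3 -0.  -0.2] w -0.2 yaw 79.79 q [-12.1  -4.    8.1 102.7  -1.8  88.1]
```

View pics/wrist4.png

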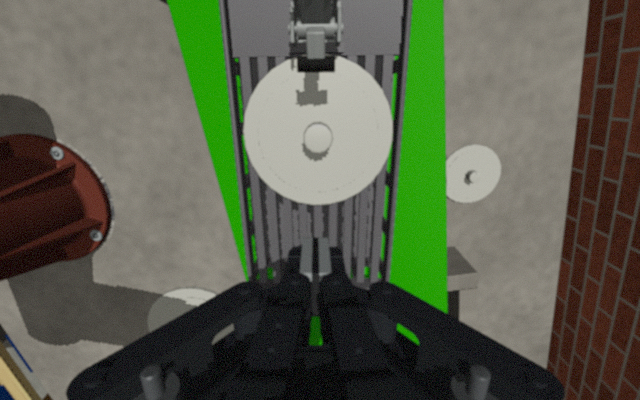

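View pics/scene4.png

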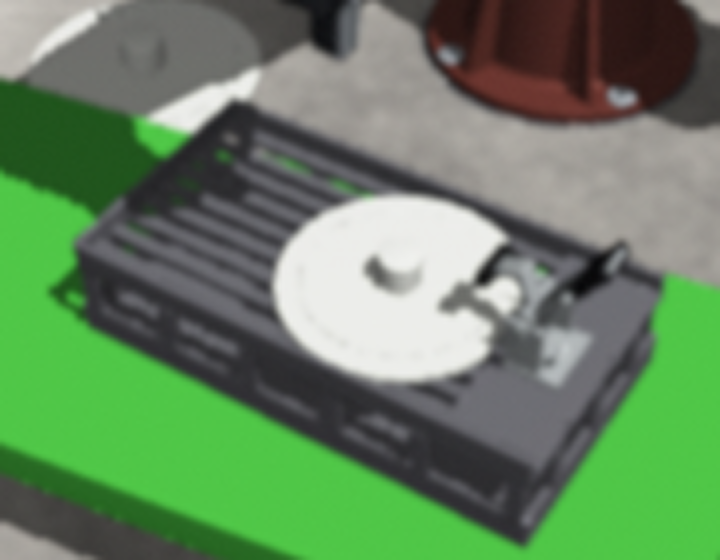

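The wrist view shows the lid (centre ≈318,130) under the clip's raised jaw (316,62), its rim against the plate. Now moving so the camera looks down on the lever.

Request:
carry_out([
  {"linear":[0,0,0],"rot":[-0.4,1.8,0],"grip":1},
  {"linear":[0,0,0],"rot":[0,0,0],"grip":1},
  {"linear":[30,0,0],"rot":[0,0,0],"grip":1},
  {"linear":[30,0,0],"rot":[0,0,0],"grip":1},
  {"linear":[25,0,0],"rot":[0,0,0],"grip":1},
  {"linear":[10,0,0],"rot":[0,0,0],"grip":1},
  {"linear":[0,0,0],"rot":[0,0,0],"grip":1},
  {"linear":[0,0,0],"rot":[0,0,0],"grip":1},
])

```text
clock: 6.73
tool_pos: [529.2, 106.9, 338.0]
orientation: [[0.181, 0.983, -0.02], [0.983, -0.181, -0.001], [-0.004, -0.02, -1.0]]
force: [0.2, -0.3, -0.8]
width: 0.3
```

Run:
```python
from h import *
from rig import robot
im=robot.get_image("wrist"); pickle.dump(im,open(f"pics/wrist5.pkl","wb")); cv2.imwrite(f"pics/wrist5.png",im["frame"][:,:,::-1])
o=obs(); print(o["orientation"].round(3))
w=load("wrist4"); print("knob",plane(w,[(317,134)],223))
f=w["frame"].astype(int); m=((f.min(2)>165)&(f.max(2)-f.min(2)<45)).astype(np.uint8); mm=m*0; mm[50:210,238:398]=m[50:210,238:398]
c=max(cv2.findContours(mm,0,1)[0],key=cv2.contourArea)
Q=plane(w,c.reshape(-1,2),199); print("lid",cv2.minEnclosingCircle(Q[:,:2].astype(np.float32)),cv2.fitEllipse(Q[:,:2].astype(np.float32)))
```

```text
t 6.7833 tcp [529.2 106.6 337.9] F [ 0.  -0.6 -0.4] w -0.4 yaw 79.55 q [-2.500e+00  1.000e-01  1.070e+01  1.018e+02 -1.000e-01  9.800e+01]
[[ 0.181  0.983 -0.021]
 [ 0.983 -0.181 -0.001]
 [-0.004 -0.02  -1.   ]]
knob [[524.43495607  57.23615815 223.        ]]
lid ((524.314697265625, 53.315975189208984), 74.14411163330078) ((523.935791015625, 48.352256774902344), (134.7189483642578, 151.052734375), 86.46914672851562)
```

View pics/wrist5.png

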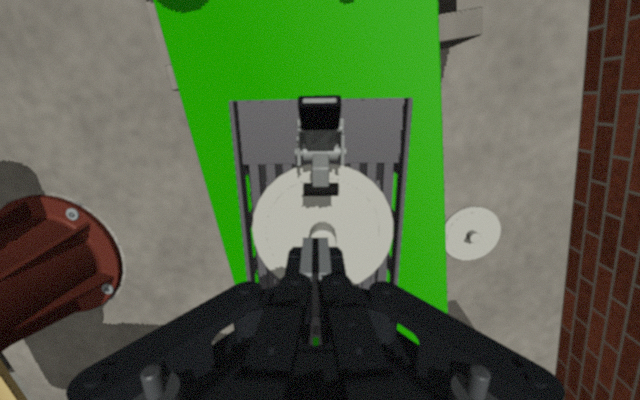

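Run:
```python
from h import *
im=load("wrist5")
print("lever end",plane(im,[(320,97)],286),"grip edges",plane(im,[(300,97),(340,97)],286))
P=plane(im,[(233,101),(410,98)],205); print(P,P.mean(0)-158*np.array([.171,.985,0]))
o=obs(); R=o["orientation"]; yaw=np.radians(80.2)
Rt=np.array([[np.cos(yaw),np.sin(yaw),0],[np.sin(yaw),-np.cos(yaw),0],[0,0,-1]])
print("rot",np.degrees(cv2.Rodrigues(R.T@Rt)[0].ravel()))
```

```text
lever end [[546.19514898 186.35952334 286.        ]] grip edges [[533.65199761 188.66741934 286.        ]
 [558.70688417 184.0666943  286.        ]]
[[467.45622646 198.54299008 205.        ]
 [625.39892774 172.20158975 205.        ]] [519.4095771   29.74228992 205.        ]
t 6.7833 tcp [529.2 106.6 337.9] F [ 0.  -0.6 -0.4] w -0.4 yaw 79.55 q [-2.500e+00  1.000e-01  1.070e+01  1.018e+02 -1.000e-01  9.800e+01]
rot [-1.15570241  0.23703051 -0.65428066]
```

Request:
carry_out([
  {"linear":[0,0,-5],"rot":[-1.1,0.2,-0.6],"grip":1},
  {"linear":[30,1,0],"rot":[0,0,0],"grip":1},
  {"linear":[32,1,0],"rot":[0,0,0],"grip":1},
  {"linear":[32,1,0],"rot":[0,0,0],"grip":1},
  {"linear":[25,0,0],"rot":[0,0,0],"grip":1},
  {"linear":[0,0,0],"rot":[0,0,0],"grip":1},
  {"linear":[0,0,0],"rot":[0,0,0],"grip":1},
])

```text
clock: 7.37
tool_pos: [554.8, 219.1, 345.3]
orientation: [[0.178, 0.984, 0.007], [0.984, -0.178, -0.002], [-0.001, 0.008, -1.0]]
force: [-0.1, -1.2, 0.0]
width: -0.0
```

Run:
```python
from h import *
o=obs(); to(o,[553,226,273]); R=o["orientation"]; yaw=np.radians(80.2)
Rt=np.array([[np.cos(yaw),np.sin(yaw),0],[np.sin(yaw),-np.cos(yaw),0],[0,0,-1]])
print("rot",np.degrees(cv2.Rodrigues(R.T@Rt)[0].ravel()))
```

```text
t 7.3667 tcp [554.8 219.1 345.3] F [-0.1 -1.2  0. ] w -0.0 yaw 79.73 q [  9.1   8.5  20.4 101.5  -0.2 109.4]
tool delta [ 6.5 -3.5 72.2]
rot [ 0.4340946   0.04338186 -0.46918581]
```

Request:
carry_out([
  {"linear":[4,-2,15],"rot":[0.4,0,-0.4],"grip":1},
  {"linear":[4,-2,20],"rot":[0,0,0],"grip":1},
  {"linear":[0,0,20],"rot":[0,0,0],"grip":1},
  {"linear":[0,0,12],"rot":[0,0,0],"grip":1},
  {"linear":[0,0,3],"rot":[0,0,0],"grip":1},
  {"linear":[0,0,0],"rot":[0,0,0],"grip":1},
])

```text
clock: 7.87
tool_pos: [554.0, 219.9, 276.6]
orientation: [[0.176, 0.984, 0.009], [0.984, -0.176, -0.001], [0.0, 0.009, -1.0]]
force: [-0.0, -1.6, 0.5]
width: -0.2
```

Run:
```python
from h import *
from rig import robot
im=robot.get_image("scene"); pickle.dump(im,open("pics/scene6.pkl","wb"))
cv2.imwrite("pics/scene6.png",cv2.resize(im["frame"][100:290,240:430,::-1],None,fx=3,fy=3,interpolation=2))
o=obs(); to(o,[553,226,273]);print(o["orientation"].round(3))
```

```text
t 7.9167 tcp [554.1 219.9 277.1] F [ 0.   0.1 -1. ] w -0.0 yaw 79.85 q [  9.2   5.6   9.9  93.9  -0.2 109.3]
tool delta [ 5.8 -2.2  4.1]
[[ 0.176  0.984  0.009]
 [ 0.984 -0.176 -0.001]
 [ 0.     0.009 -1.   ]]
```

View pics/scene6.png

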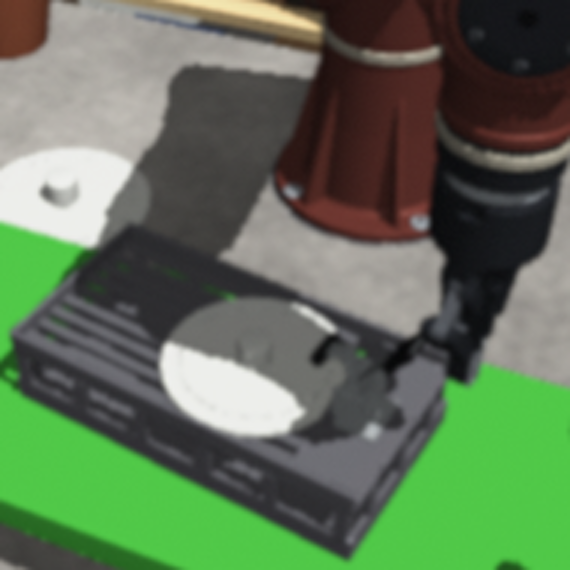

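Request:
carry_out([
  {"linear":[-4,-2,3],"rot":[0.3,0,0],"grip":1},
  {"linear":[-6,0,1],"rot":[0,0,0],"grip":1},
  {"linear":[-6,0,0],"rot":[0,0,0],"grip":1},
  {"linear":[-6,0,0],"rot":[0,0,0],"grip":1},
  {"linear":[-6,0,0],"rot":[0,0,0],"grip":1},
  {"linear":[-6,0,0],"rot":[0,0,0],"grip":1},
])

```text
clock: 8.42
tool_pos: [547.9, 185.3, 279.3]
orientation: [[0.175, 0.984, 0.014], [0.984, -0.175, 0.006], [0.008, 0.012, -1.0]]
force: [0.8, 4.1, 2.5]
width: -0.3
```

Request:
carry_out([
  {"linear":[-6,0,0],"rot":[0,0,0],"grip":1},
  {"linear":[-6,0,0],"rot":[0,0,0],"grip":1},
  {"linear":[-6,0,0],"rot":[0,0,0],"grip":1},
])

```text
clock: 8.67
tool_pos: [545.2, 166.2, 281.6]
orientation: [[0.175, 0.984, 0.018], [0.985, -0.175, 0.008], [0.011, 0.016, -1.0]]
force: [-0.0, 1.6, 1.6]
width: 0.2
```

Request:
carry_out([
  {"linear":[-6,0,2],"rot":[0,0,0],"grip":1},
  {"linear":[-6,0,2],"rot":[0,0,0],"grip":1},
  {"linear":[-6,0,1],"rot":[0,0,0],"grip":1},
])

```text
clock: 8.92
tool_pos: [541.7, 145.7, 275.8]
orientation: [[0.176, 0.984, 0.017], [0.984, -0.176, 0.006], [0.009, 0.016, -1.0]]
force: [0.0, 0.1, 0.8]
width: 0.2
```

Run:
```python
from h import *
from rig import robot
im=robot.get_image("scene"); pickle.dump(im,open("pics/scene7.pkl","wb"))
cv2.imwrite("pics/scene7.png",cv2.resize(im["frame"][100:290,240:430,::-1],None,fx=3,fy=3,interpolation=2))
o=obs()
```

```text
t 8.9667 tcp [541.6 144.8 275.6] F [-0.  -0.2  0.9] w 0.3 yaw 79.85 q [  1.4  -1.4   2.6  93.1   0.3 101.6]
```

View pics/scene7.png

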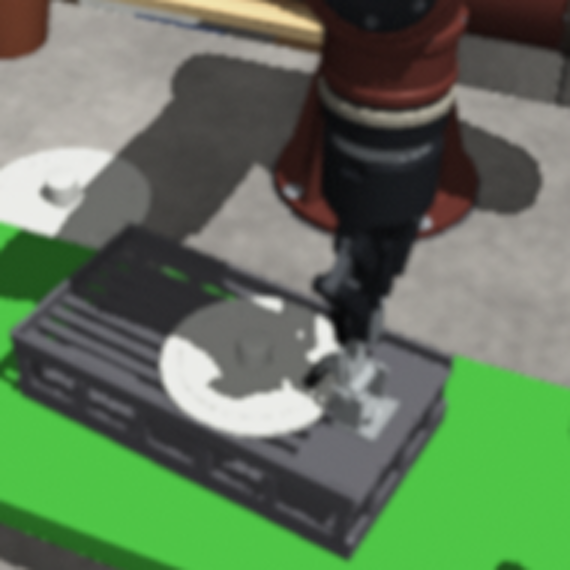

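The force has dropped to zero and the jaw looks down. Retreating in +y and up for a look.

Request:
carry_out([
  {"linear":[15,0,0],"rot":[0.9,-0.5,0],"grip":1},
  {"linear":[20,0,-10],"rot":[0,0,0],"grip":1},
  {"linear":[0,0,-30],"rot":[0,0,0],"grip":1},
  {"linear":[0,0,-35],"rot":[0,0,0],"grip":1},
  {"linear":[0,0,-30],"rot":[0,0,0],"grip":1},
  {"linear":[-30,0,0],"rot":[0,0,0],"grip":1},
  {"linear":[-35,0,0],"rot":[0,0,0],"grip":1},
  {"linear":[-35,0,0],"rot":[0,0,0],"grip":1},
  {"linear":[-35,0,0],"rot":[0,0,0],"grip":1},
  {"linear":[0,0,0],"rot":[0,0,0],"grip":1},
])

```text
clock: 9.8
tool_pos: [522.6, 40.7, 381.0]
orientation: [[0.174, 0.985, -0.009], [0.985, -0.174, -0.005], [-0.007, -0.008, -1.0]]
force: [-0.7, 0.3, 0.1]
width: 0.1
```

Run:
```python
from h import *
from rig import robot
for n in ("wrist","scene","top"):
    im=robot.get_image(n); pickle.dump(im,open(f"pics/{n}8.pkl","wb")); f=im["frame"][:,:,::-1]
    if n=="scene":
        cv2.imwrite("pics/scene8c.png",cv2.resize(f[150:290,240:420],None,fx=4,fy=4,interpolation=2))
    cv2.imwrite(f"pics/{n}8.png",f)
o=obs()
```

```text
t 9.95 tcp [523.1  45.2 380.8] F [-0.4 -0.5  0.5] w 0.1 yaw 80.1 q [ -9.2  -1.   14.3 105.8  -0.3  90.7]
```

View pics/wrist8.png

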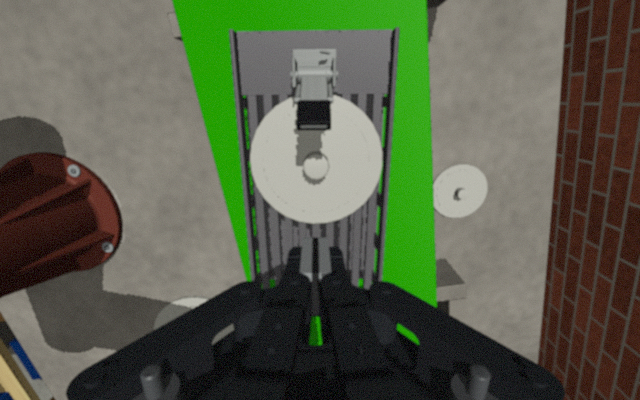

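View pics/scene8c.png

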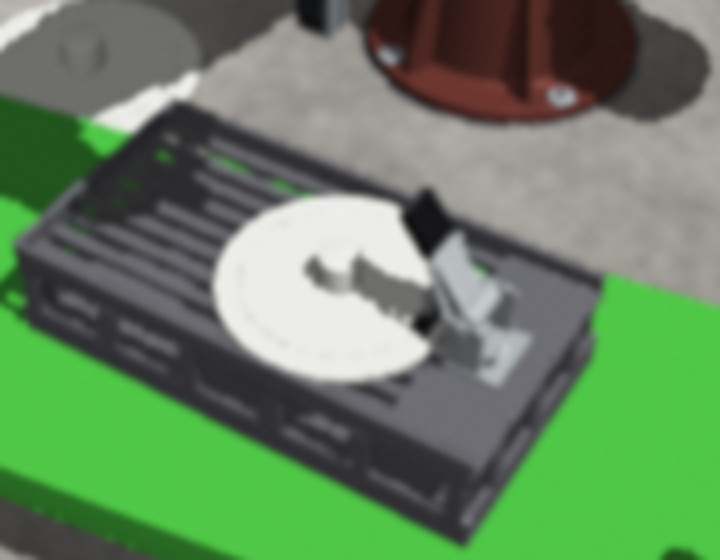

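View pics/scene8.png

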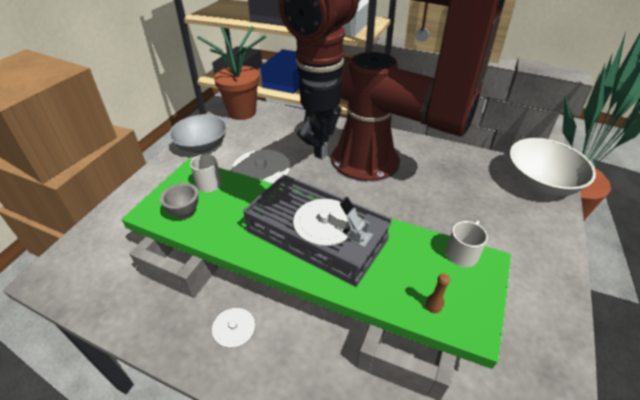

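The lever leans over the lid (grip at wrist 314,115), and in the scene crop the foot sits on the rim at (425,320). The bystanders are at the same pixels as at the start. One numeric check before handing in.

Run:
```python
from h import *
from rig import robot
w=load("wrist8"); s=load("scene8"); s0=load("scene0")
print("knob",plane(w,[(316,164)],223),"home ~ (524,53.5)")
X=tri(w,(314,128),s,(240+428/4,150+197/4)); print("lever end",X)
C=np.array([519.7,29.2]); r=X[:2]-C; y=r@[.171,.985]; print("drainer y,z",y,X[2]-128,"lean",np.degrees(np.arctan2(115-y,X[2]-128-97)))
for n,b in dict(cupA=(185,150,222,195),mortar=(158,182,202,222),cupB=(445,215,490,268),pestle=(424,270,452,315)).items():
    x0,y0,x1,y1=b; print(n,np.abs(s["frame"][y0:y1,x0:x1].astype(int)-s0["frame"][y0:y1,x0:x1]).mean().round(2))
robot.hand_in(); o=obs()
```

```text
knob [[525.11306947  55.89072812 223.        ]] home ~ (524,53.5)
lever end [530.20704857 103.25084231 289.29856265]
drainer y,z 74.73678498296333 161.2985626547715 lean 32.05444949748469
cupA 15.68
mortar 3.08
cupB 3.6
pestle 2.65
the job is handed in; nothing more can be done
the job is handed in; nothing more can be done
```

Run:
```python
from h import *
a=load("scene0")["frame"][145:230,150:235,::-1];b=load("scene8")["frame"][145:230,150:235,::-1]
cv2.imwrite("pics/cmp.png",cv2.resize(np.hstack([a,b]),None,fx=4,fy=4))
```

```text
(no output)
```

View pics/cmp.png

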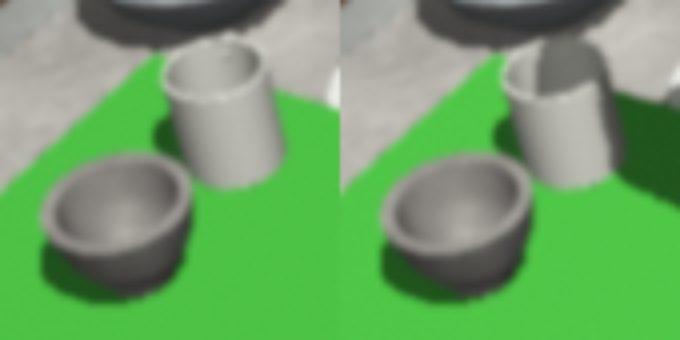

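The lid is pinned under the shut clip, and the job was handed in at about 10 s of the 43 s allowed.

**What I did:** I pushed the middle-sized lid (the 150 mm one on the drainer) about 70 mm along the slats, with the shut fingertips against the side of its knob. It met the stop at about 20 N. I then pushed the lever over from the +y side until it snapped. The largest force I read at the end of any move was about 21 N.

**Last checks:**
- **Lid:** the knob is within about 3 mm of its home point, which is close to the measuring accuracy.
- **Clip:** the lever leans about 32° over the lid by triangulation, against 35° nominal. The rubber foot is on the lid's edge in the picture.
- **Robot:** it was clear of everything, with the wrist force near zero.
- **Bystanders:** the mortar, pestle and one mug look unchanged in the pictures. The other mug's image differed more than the rest (15.7, against about 3). I handed in in the same script that reported this, so I compared the saved pictures only afterwards. They show the arm's shadow on a mug that has not moved.

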